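Screw the lid onto the loaded centrifuge bucket

TASK

Close the open centrifuge bucket with the loose orange screw lid: set the lid level on the bucket's thread, turn it back (anticlockwise) until it drops past the thread starts, then screw it down clockwise until it is fully home and tight. Let go of it and leave everything else on the bench as it is.

Things in the scene. Friction and masses are not known exactly. Their poses are not given: they have to be found in the camera images.
- lid: Loose orange screw lid, right way up on the bench, 0.22 kg. Round, 108 mm diameter, 23.5 mm tall; on top, through the centre, a straight flat-sided grip bar 70 mm long, 18 mm wide, 32 mm tall (whole: 55.5 mm tall). Origin: centre of the skirt's lower edge; z up; x along the bar. Inside are four thread lugs a quarter turn apart, so it fits in any of four quarter turns. It screws on clockwise seen from above.
- grip (a point): On the lid's axis inside the grip bar, 47 mm above the lid's origin, 8.5 mm below the bar's top: a good height to pinch the bar across its 18 mm. Fingertips more than 23 mm below this point hit the lid's top.
- seal (a point): On the lid's axis at the rubber seal under the lid's top, 19.5 mm above the lid's origin. It meets rim when the lid is fully home.
- bucket: The OPEN centrifuge bucket: black, with a bare-metal threaded neck and a cream tube insert flush inside it; fixed in the stand, cannot move. Origin: centre of its underside; z up; x along its two steel trunnion pins. Rim 120 mm above the origin (136 mm above the bench). Neck 88 mm diameter, 98 mm over its four thread ridges; lead 36 mm (9 mm per quarter turn). The rim's edge is tapered: a lid 3 mm off centre slides in.
- rim (a point): Centre of the open bucket's rim, 120 mm above the bucket's origin. Tight, the lid's grip bar lies parallel or square to the bucket's trunnion pins (x), give or take 10 degrees, clamped. It begins to grip about 10 degrees short of that and each further degree takes some 0.5 N m more: 2 to 6 N m is tight enough, do not force it further.
- lid_home (a point): Where the lid's origin lies when fully home: on the bucket's axis, 100.5 mm above its origin. A lid set down at any angle rests level on the thread ridges, 5 to 14 mm above this. Turned anticlockwise it climbs 1 mm per 10 degrees up to the thread starts (14 mm above home), drops 9 mm past them, and then screws home clockwise in about 80 degrees and wedges tight.
- thread_start (a point): One of the four thread starts (upper ends of the ridges), a quarter turn apart round the neck, 35 degrees anticlockwise of the bucket's x axis, 46 mm from the axis. The lid drops once per quarter turn, when its bar is about 6 degrees clockwise of parallel or square to the trunnion pins. A tightly held lid cannot climb or drop by itself: turn it with the bar loose between the fingers, or follow it up and down.
- closed_bucket: The twin bucket, already closed with the same kind of orange lid (172 mm above the bench at the top of its grip); fixed in the stand. Origin: centre of its underside.
- stand: White two-place bucket stand, 180 x 310 mm plate with aluminium fork posts, fixed to the bench. Origin: centre of its underside. The buckets stand side by side along its y, 77 mm either side of its origin, on its plate 16 mm above the bench; which is which varies.
- spare_insert: Spare cream tube insert with holes, round, 76 mm diameter, 58 mm tall, loose. Bystander. Origin: centre of its underside.
- tube_rack: Green tube rack with capped tubes, 105 x 215 mm, 96 mm tall, loose. Bystander. Origin: centre of its underside.
- wash_bottle: White wash bottle with red cap and bent spout, 74 mm diameter, 195 mm tall, loose. Bystander. Origin: centre of its underside.
- reagent_bottle: Amber bottle with blue cap, 80 mm diameter, 150 mm tall, loose. Bystander. Origin: centre of its underside.
- tip_box: Blue pipette-tip box with pale cover, 85 x 122 mm, 74 mm tall, loose. Bystander. Origin: centre of its underside.
- petri_stack: Stack of three petri dishes, 90 mm diameter, 48 mm tall, loose. Bystander. Origin: centre of its underside.
- beaker: White open beaker, 80 mm diameter, 95 mm tall, loose. Bystander. Origin: centre of its underside.
Not all that is in view belongs to the job. Leave any pink look-alike of the lid alone.

How it is judged:
On the way, in this order (a step that is already met when the one before it is completed fails the run):
1. the lid rests level and centred on the thread, turned back up to the thread starts (origin 11.5 to 16 mm above home, bar within 29 degrees of parallel or square to the pins) (horizontal distance between lid and bucket below 0.004 m and angle between lid's own z axis and vertical below 0.06 rad and z of lid in the frame of bucket between 0.112 and 0.1165 m and contact force between lid and bucket above 0.2 N and (angle between the x axis of lid and the x axis of bucket, either way round below 0.5 rad or angle between the x axis of lid and the y axis of bucket, either way round below 0.5 rad)), for 0.06 s.
2. the lid has dropped past the thread starts, still level (its origin less than 7.5 mm above fully home) (horizontal distance between lid and bucket below 0.004 m and angle between lid's own z axis and vertical below 0.06 rad and z of lid in the frame of bucket below 0.108 m), for 0.06 s.
At the end, for the whole second after the job is handed in: The lid is tight on the open bucket: centred within 4 mm, level within 2 degrees, no more than 1.5 mm above its home height, clamped by its thread (contact force over 10 N), its grip bar within 14 degrees of parallel or square to the trunnion pins, and at rest (horizontal distance between lid and bucket below 0.004 m and angle between lid's own z axis and vertical below 0.035 rad and z of lid in the frame of bucket between 0.0985 and 0.102 m and (angle between the x axis of lid and the x axis of bucket, either way round below 0.25 rad or angle between the x axis of lid and the y axis of bucket, either way round below 0.25 rad) and contact force between lid and bucket above 10 N and linear speed of lid below 0.02 m/s and angular speed of lid below 0.1 rad/s); the robot touches nothing.
It fails at once if a bystander on the bench was moved more than 30 mm (distance of any of spare_insert, tube_rack, wash_bottle, reagent_bottle, tip_box, petri_stack, beaker from where it was at the start of the episode above 0.03 m).
It also fails if it takes over 54 s, if anything falls off the work surface, if the arm or the gripper's body presses on something with over 40 N, if the wrist force passes 120 N, or if a joint passes its speed limit or range.

ROBOT

A 6-joint arm with a two-finger parallel gripper is mounted at the origin on the work surface. World frame = base frame: x ahead of the robot, y to its left, z up, the work surface at z = 0. Lengths are in m, angles in rad, forces in N, time in s.
With the tool pointing down it reaches from about 0.275 to 0.75 m from the base axis. Payload 10.2 kg.
Tool frame: the origin (TCP) lies on the front face of the gripper's body, between the roots of the fingers; the fingertips stand 73 mm ahead of it and the grasp point (between the pads) lies 54 mm ahead of it; x points along the fingers, z is the direction in which the jaws open and shut, and the axes are right-handed (so a half turn about x gives the same grasp; the last joint's range is limited). The gripper opens to 85 mm and grips with 20 to 120 N. Pads are 22 mm wide; open, the fingers measure 114 mm over their backs; the gripper's body (76 mm by 85 mm) begins 54 mm behind the grasp point. The pads swing forward as they close: fully open they stand 13 mm farther back than shut.
Start: joints at [-0.223, 0.313, 1.498, -0, 1.331, -0.223], TCP at [0.525, -0, 0.304] pointing down, gripper open.
Joint ranges: [-2.94, 2.94], [-0.97, 2.17], [0.19, 2.56], [-1.23, 4.37], [0.02, 3.11], [-2.88, 2.88]. Speed limits (rad/s): [2.39, 2.39, 3.01, 3.14, 3.14, 3.14].

INTERFACE

Orientations are given as a rotation vector (axis times angle).
In Python, from rig import arm gives the robot as it stands. The module is installed in compiled form; this text tells all that it offers.
- The arm moves only by the tool servo_tool, never from a script. Its argument "deltas" is a list of rows, each a list of 7 numbers: the turn, a rotation vector about the tool's x, y, z in rad, then the shift along the tool's x, y, z in mm, then the opening, from 0 (shut) to 1 (fully open). In form: [[rx, ry, rz, x, y, z, claw], ...]. A call has 1 to 12 rows; each row shifts and turns the commanded pose from where the row before left it, along the tool's axes as they then stand; what a row does not reach is not made up. A row lasts 1/8 s, in which the tool goes at most 62.5 mm and 10.7 degrees, less where a joint would pass 70% of its speed; a pose out of reach is approached as far as the arm can. A call is refused whole if a number of a shift passes 62.5 or a number of a turn 0.188, either way. A call with a gripper value outside its range is refused whole. The fingers move at their own pace and stop on an object; "force" is the grip in N (left out, the last holds). Time passes only in rows, so rows that do not move let the fingers close. It gives the time, the measured TCP pose, the force and the opening at its end, in the units of the state.
- arm.sense(): the state, without advancing time (a new reading comes with each control period).
- arm.capture(name): name is "scene" or "side" or "wrist"; returns a dict with "img" (400x640x3 uint8, red, green, blue), "fx", "fy", "cx", "cy" (pixels), "rvec" (rotation vector, rad) and "tvec" (3), from world to camera coordinates, as OpenCV has them. Camera axes: x right, y down, z forward; pixel columns grow to the right and rows downward; lengths in m; the calibration is good to about 2 mm. The wrist camera is an equidistant fisheye: a pixel r from the principal point sees the ray r / f radians off the axis. A picture is of the moment at which its call begins. There is no depth.
- arm.hand_in(): hands the job in, once; it reports no verdict.
The state is a dict: "t": time; "joints": joint angles; "joint_velocities": joint speeds; "effort": joint torques, N m; "ee_pos": TCP position; "ee_rot": TCP orientation; "contact_force": force on the tool from outside, world axes, zero at the start; "ft_torque": the same for the moment, N m; "grip_width": opening from 0.0 (shut) to 1.0 (fully open).
Only numpy, scipy, OpenCV 4.12 (cv2) and the standard library are available. Lean on these libraries where they do the work, as an engineer would, in place of code of your own. Each camera call takes 0.05 s, during which the arm holds its last target.

## Working session

There is one attempt and no reset: what is moved stays moved. The work goes in short steps, Python scripts to look and compute and a tool call to move; the robot and the scene stay as the last step left them, time stands still between calls to the robot, and variables do not carry over. Pictures are saved under pics/ and viewed, and the job is handed in when it is done.

Besides the shell and the picture viewer there is one more tool, called after "Call:" as name([rows], argument=value, ...), one row to a line, values as JSON. servo_tool: Moves the arm, as the interface text tells. Its arguments: {"type":"object","properties":{"deltas":{"type":"array","items":{"type":"array","items":{"type":"number"}}},"force":{"type":"number"}},"required":["deltas"]}

```bash
mkdir -p pics
python3 - <<'E'
from rig import arm
import cv2
s=arm.sense();print({k:s[k] for k in s})
for n in ("scene","side","wrist"):
    c=arm.capture(n);cv2.imwrite(f"pics/a_{n}.png",c["img"][:,:,::-1]);print(n,c["fx"],c["fy"],c["cx"],c["cy"],c["rvec"],c["tvec"])
E
```

```text
{'t': 0.0, 'joints': array([-2.23429358e-01,  3.13451768e-01,  1.49846446e+00, -4.47993650e-06,
        1.33100102e+00, -2.23418137e-01]), 'joint_velocities': array([ 0.00064734,  0.00099945,  0.00081084,  0.00035076, -0.00068949,
        0.00035819]), 'effort': array([-5.78409599e-04, -4.12261176e+01, -2.59742296e+01, -3.58453699e-04,
        4.11797926e-03, -1.23038126e-05]), 'ee_pos': array([5.24826061e-01, 1.11285095e-05, 3.03323804e-01]), 'ee_rot': array([2.35191209e-04, 1.57208895e+00, 2.19237455e-04]), 'contact_force': array([0.23342071, 0.48553   , 0.69503997]), 'ft_torque': array([0.00681145, 0.00151723, 0.01476069]), 'grip_width': 0.9966720640184494}
scene 397.26096189574776 397.26096189574776 312.8089428859717 197.7596921212151 [ 2.21510545  1.1425231  -0.40325497] [-0.29464495 -0.27422954  1.59384689]
side 480.06125617971117 480.06125617971117 325.5147952711022 196.4933990236642 [ 0.91558239 -2.27656204  1.31919009] [0.38535708 0.28420818 1.26987879]
wrist 309.70691628693146 309.70691628693146 314.2066439954552 198.9152359576219 [-2.80972589e+00  6.90068772e-04  7.96737784e-04] [-0.52453819 -0.04272772  0.38031965]
```

View pics/a_scene.png

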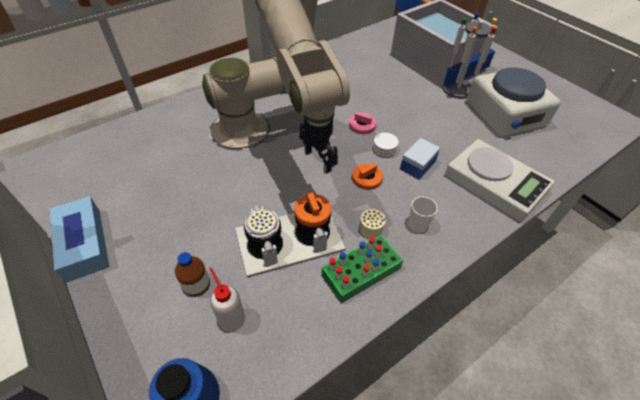

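View pics/a_side.png

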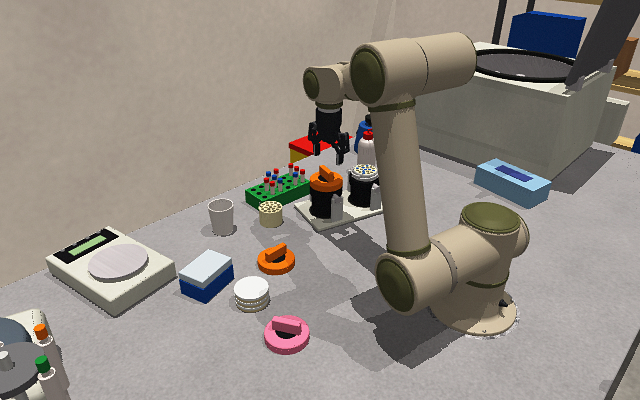

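View pics/a_wrist.png

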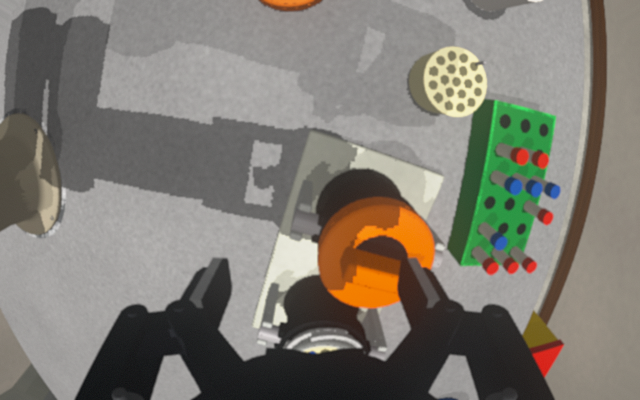

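Candidates for the lid in the scene view:
- The loose orange lid at (367,176).
- The orange lid already on the closed bucket, at (313,210).
- The pink look-alike at (362,122).

I choose (367,176), because it is orange and lies on the bench. I'll check it in a close crop.

```bash
cat > h.py <<'E'
import cv2,numpy as np
from rig import arm
from scipy.spatial.transform import Rotation as R
def ray(c,u,v):
    Rm=R.from_rotvec(c["rvec"]).as_matrix();o=-Rm.T@c["tvec"]
    x=(u-c["cx"])/c["fx"];y=(v-c["cy"])/c["fy"]
    if c["name"]=="wrist":
        r=np.hypot(x,y);d=np.array([x/r*np.sin(r),y/r*np.sin(r),np.cos(r)]) if r>1e-9 else np.array([0,0,1.])
    else: d=np.array([x,y,1.])
    return o,Rm.T@(d/np.linalg.norm(d))
def onz(c,u,v,z):
    o,d=ray(c,u,v);return o+d*(z-o[2])/d[2]
def proj(c,P):
    p=R.from_rotvec(c["rvec"]).as_matrix()@np.asarray(P,float)+c["tvec"]
    if c["name"]=="wrist":
        rr=np.hypot(p[0],p[1]);k=np.arctan2(rr,p[2])/max(rr,1e-9)
        return c["cx"]+c["fx"]*p[0]*k,c["cy"]+c["fy"]*p[1]*k
    return c["cx"]+c["fx"]*p[0]/p[2],c["cy"]+c["fy"]*p[1]/p[2]
def cap(n):
    c=arm.capture(n);c["name"]=n;return c
def orange(img):
    h=cv2.cvtColor(img,cv2.COLOR_RGB2HSV)
    return cv2.inRange(h,(5,170,60),(18,255,255))
E
python3 - <<'E'
from h import *
for n,(u,v) in (("scene",(367,176)),("side",(276,258))):
    c=cap(n)
    m=orange(c["img"]);k,l,st,ce=cv2.connectedComponentsWithStats(m)
    for i in range(1,k):
        if st[i,4]>60: print(n,st[i],ce[i],onz(c,*ce[i],0.02).round(3),onz(c,*ce[i],0.155).round(3))
    cv2.imwrite(f"pics/b_{n}.png",cv2.resize(c["img"][v-45:v+45,u-60:u+60,::-1],None,fx=5,fy=5,interpolation=cv2.INTER_CUBIC))
# bucket insert centre guess
    for p in ([(262,222),(313,215)] if n=="scene" else [(365,171)]): print(n,p,onz(c,*p,0.136).round(3))
E
```

```text
scene [353 164  29  25 557] [366.7989228  175.91382406] [0.502 0.239 0.02 ] [0.589 0.144 0.155]
scene [295 192  36  35 899] [312.48387097 210.06451613] [ 0.516 -0.008  0.02 ] [ 0.601 -0.07   0.155]
scene [176 258  28  24 430] [189.79069767 271.19767442] [ 0.493 -0.433  0.02 ] [ 0.581 -0.439  0.155]
scene (262, 222) [ 0.541 -0.204  0.136]
scene (313, 215) [ 0.604 -0.071  0.136]
side [310 165  33  27 595] [325.87058824 180.17142857] [ 0.72  -0.204  0.02 ] [ 0.549 -0.019  0.155]
side [258 243  37  32 839] [275.91418355 260.06197855] [0.488 0.253 0.02 ] [0.354 0.366 0.155]
side [ 33 324  15  16 166] [ 40.46987952 331.40361446] [0.68  0.824 0.02 ] [0.516 0.847 0.155]
side (365, 171) [ 0.525 -0.187  0.136]
```

View pics/b_scene.png

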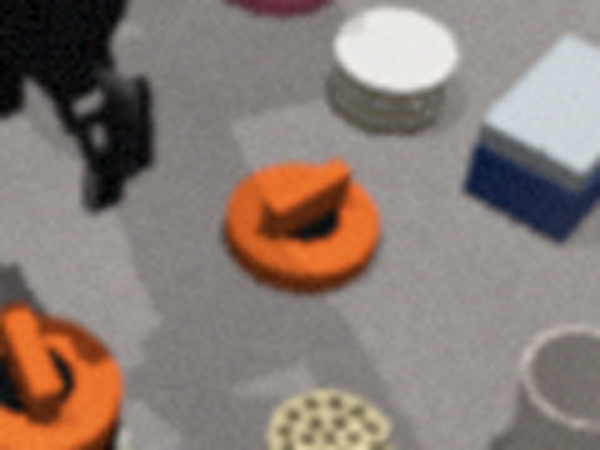

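View pics/b_side.png

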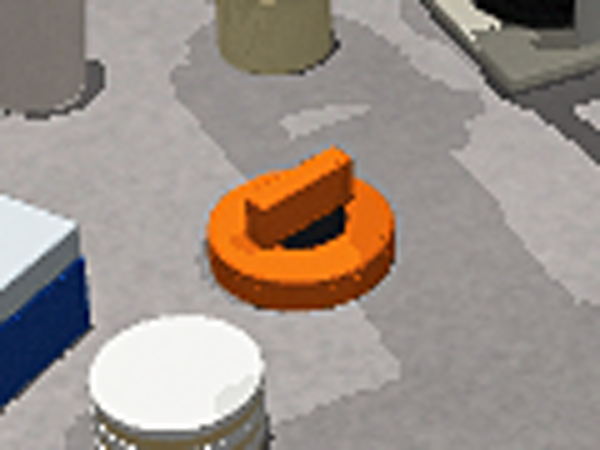

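The crops confirm it: (367,176) is the loose orange lid, lying on the bench near (0.495, 0.245). The open bucket is near (0.53, -0.19). Next I'll look straight down at the open bucket.

Call:
servo_tool([
  [0,0,0,0,-50,0,1],
  [0,0,0,0,-50,0,1],
  [0,0,0,0,-50,0,1],
  [0,0,0,0,-50,0,1],
  [0,0,0,0,-30,0,1],
  [0,0,0,0,0,0,1],
])

```text
t: 1.0
ee_pos: [0.5247, -0.2317, 0.3033]
ee_rot: [0.002, 1.571, -0.002]
contact_force: [0.8, 0.9, -0.8]
grip_width: 1.003
```

Run:
```python
from h import *
c=cap("wrist");cv2.imwrite("pics/c1.png",c["img"][:,:,::-1]);np.save("c1.npy",c,allow_pickle=True);print(arm.sense()["ee_pos"],arm.sense()["t"])
c=cap("scene");cv2.imwrite("pics/c1s.png",cv2.resize(c["img"][170:290,200:360,::-1],None,fx=5,fy=5,interpolation=cv2.INTER_CUBIC));np.save("c1s.npy",c,allow_pickle=True)
```

```text
[ 0.52484182 -0.23035888  0.303517  ] 1.05
```

View pics/c1.png

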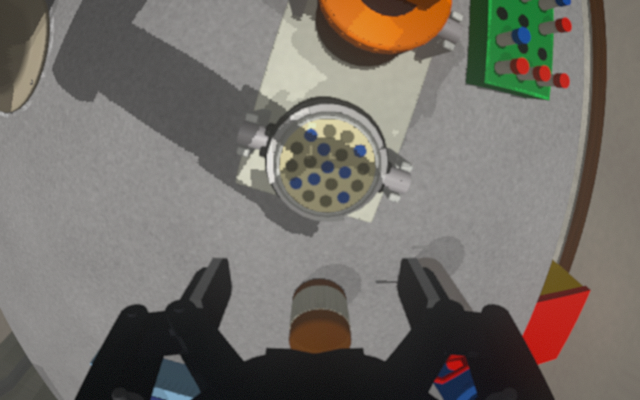

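View pics/c1s.png

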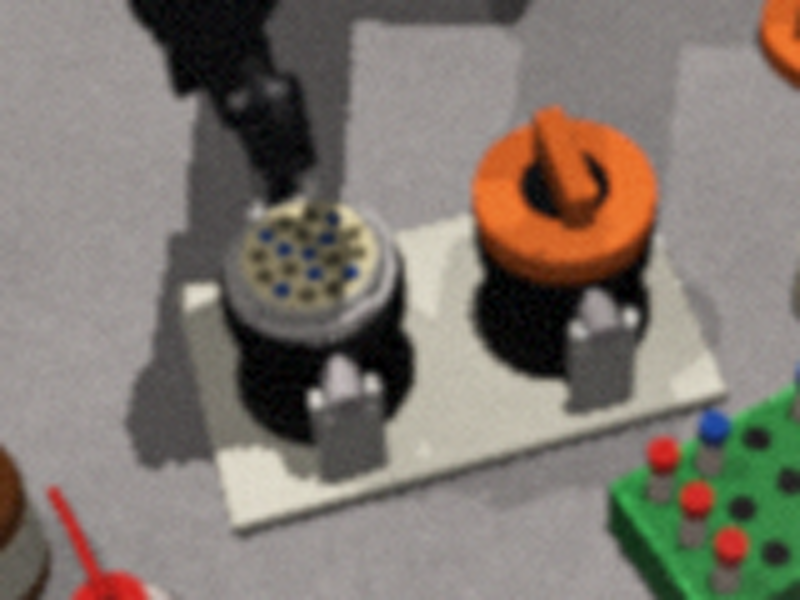

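```bash
cat >> h.py <<'E'
def ortho(c,cx,cy,z,half=0.1,res=0.0005):
    # world-plane view: column -> +y to left? use col=+x, row=-y
    n=int(2*half/res);g=(np.arange(n)-n/2)*res
    X,Y=np.meshgrid(cx+g,cy-g)
    P=np.stack([X,Y,np.full_like(X,z)],-1)
    p=P@R.from_rotvec(c["rvec"]).as_matrix().T+c["tvec"]
    if c["name"]=="wrist":
        rr=np.hypot(p[...,0],p[...,1]);k=np.arctan2(rr,p[...,2])/rr;u=c["cx"]+c["fx"]*p[...,0]*k;v=c["cy"]+c["fy"]*p[...,1]*k
    else: u=c["cx"]+c["fx"]*p[...,0]/p[...,2];v=c["cy"]+c["fy"]*p[...,1]/p[...,2]
    return cv2.remap(c["img"],u.astype(np.float32),v.astype(np.float32),cv2.INTER_LINEAR)
E
python3 - <<'E'
from h import *
c=np.load("c1.npy",allow_pickle=True).item()
print(onz(c,327,160,.136))
o=ortho(c,0.53,-0.19,0.136);cv2.imwrite("pics/o1.png",cv2.resize(o[:,:,::-1],None,fx=1.5,fy=1.5))
c=np.load("c1s.npy",allow_pickle=True).item()
o=ortho(c,0.53,-0.19,0.136);cv2.imwrite("pics/o1s.png",cv2.resize(o[:,:,::-1],None,fx=1.5,fy=1.5))
E
```

```text
[ 0.53460632 -0.19811838  0.136     ]
```

View pics/o1.png

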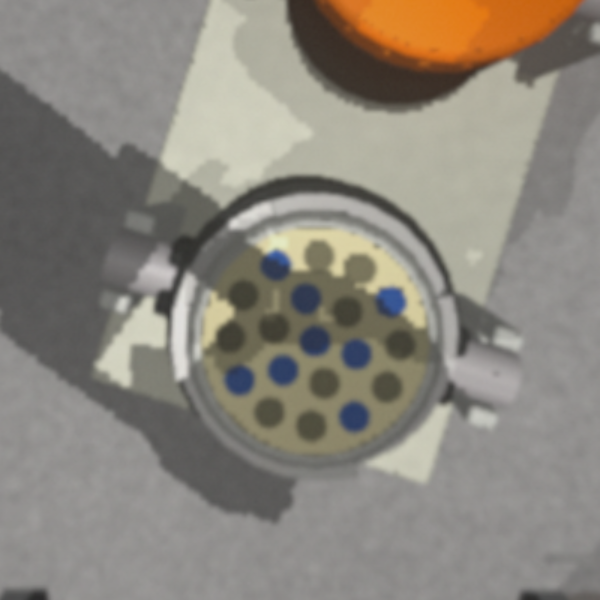

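View pics/o1s.png

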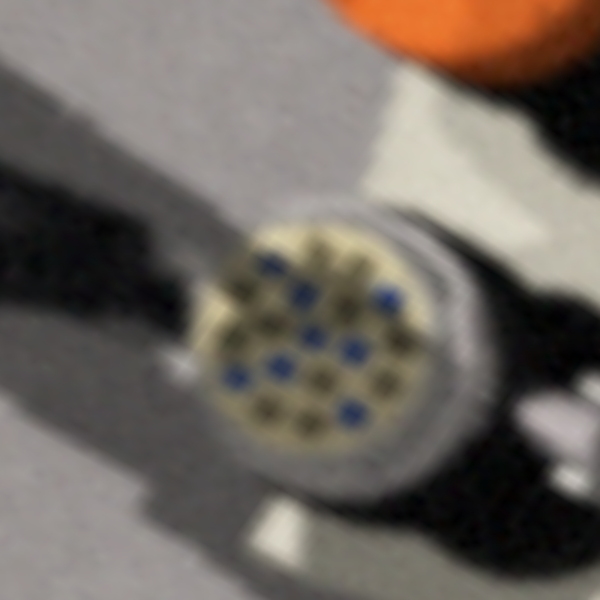

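The bucket's insert circle is at about (315,341) in both rectified views, and the pins lie at about -17°. I'll refine this by colour mask and plate-edge fit. At the same time I'll move over to the lid.

Run:
```python
from h import *
for f in ("c1.npy","c1s.npy"):
    c=np.load(f,allow_pickle=True).item()
    o=ortho(c,0.535,-0.2037,0.136,half=.06,res=.00025)
    h=cv2.cvtColor(o,cv2.COLOR_RGB2HSV)
    m=cv2.inRange(h,(18,45,60),(38,255,255))|cv2.inRange(h,(100,110,30),(130,255,255))
    n=m.shape[0];Y,X=np.mgrid[:n,:n];m[(X-n/2)**2+(Y-n/2)**2>(180)**2]=0
    m=cv2.morphologyEx(m,cv2.MORPH_CLOSE,np.ones((21,21)))
    ct=max(cv2.findContours(m,0,1)[0],key=cv2.contourArea);hull=cv2.convexHull(ct)
    (x,y),r=cv2.minEnclosingCircle(hull);e=cv2.fitEllipse(hull)
    for q in ((x,y),e[0]): print(f,.535+(q[0]-n/2)*.00025,-.2037-(q[1]-n/2)*.00025,r*.25,e[1][0]*.125,e[1][1]*.125)
c=np.load("c1.npy",allow_pickle=True).item()
# plate edges z=.016
o=ortho(c,.55,-.14,.016,half=.2,res=.0005)
cv2.imwrite("pics/o2.png",cv2.resize(o[:,:,::-1],(600,600)))
# pin ends: pins height? direction only
for z in (.09,.1,.11):
    a=onz(c,254,133,z);b=onz(c,397,180,z);print(z,np.degrees(np.arctan2(*(b-a)[[1,0]])),((a+b)/2).round(4))
```

```text
c1.npy 0.5348246536254884 -0.20340296096801758 37.97356414794922 37.769046783447266 37.841121673583984
c1.npy 0.5348507041931153 -0.20345286865234374 37.97356414794922 37.769046783447266 37.841121673583984
c1s.npy 0.5330193061828613 -0.2031607048034668 39.77199935913086 38.122154235839844 39.20909118652344
c1s.npy 0.5335523567199707 -0.20288839645385742 39.77199935913086 38.122154235839844 39.20909118652344
0.09 -18.50546202265857 [ 0.537  -0.2042  0.09  ]
0.1 -18.50546202265855 [ 0.5365 -0.2022  0.1   ]
0.11 -18.505462022658566 [ 0.5361 -0.2002  0.11  ]
```

View pics/o2.png

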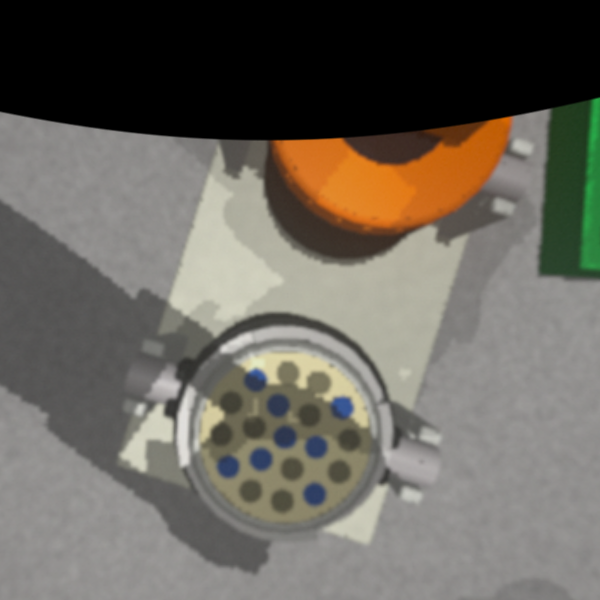

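Call:
servo_tool([
  [0,0,0,0,60,0,1],
  [0,0,0,0,60,0,1],
  [0,0,0,0,60,0,1],
  [0,0,0,0,60,0,1],
  [0,0,0,0,60,0,1],
  [0,0,0,0,60,0,1],
  [0,0,0,0,60,0,1],
  [0,0,0,0,0,0,1],
])

```text
t: 2.1
ee_pos: [0.5235, 0.1945, 0.3039]
ee_rot: [-0.005, 1.571, 0.006]
contact_force: [-0.6, -1.6, -0.0]
grip_width: 1.007
```

Run:
```python
from h import *
c=cap("wrist");np.save("c2.npy",c,allow_pickle=True);print(arm.sense()["ee_pos"],arm.sense()["t"])
cv2.imwrite("pics/c2.png",c["img"][:,:,::-1])
o=ortho(c,.495,.245,.0555,half=.1);cv2.imwrite("pics/o3.png",cv2.resize(o[:,:,::-1],None,fx=1.5,fy=1.5))
```

```text
[0.52395616 0.19234433 0.30385901] 2.15
```

View pics/c2.png

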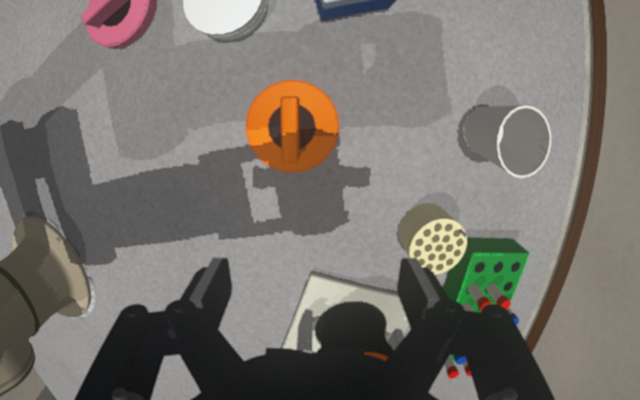

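View pics/o3.png

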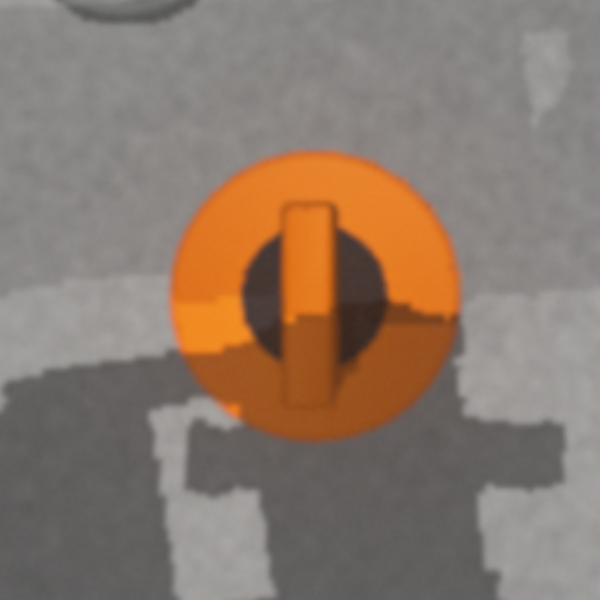

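Bucket axis (0.5345, -0.2033), with its x axis at -17.5° (both plate edges agree). The lid is at (0.498, 0.2433): bar and disc agree, and its bar lies along world y. The jaws already point across the bar. I'll move above it and settle.

Call:
servo_tool([
  [0,0,0,30,27,-13,1],
  [0,0,0,30,26,-13,1],
  [0,0,0,40,0,0,1],
  [0,0,0,0,0,0,1],
  [0,0,0,0,0,0,1],
])

```text
t: 2.78
ee_pos: [0.4997, 0.2425, 0.2056]
ee_rot: [0.001, 1.569, -0.0]
contact_force: [0.0, -0.9, 0.7]
grip_width: 1.003
```

Run:
```python
from h import *
c=cap("wrist");np.save("c3.npy",c,allow_pickle=True);s=arm.sense();print(s["ee_pos"],s["ee_rot"],s["t"],s["joints"])
for z,n in ((.0555,"o4"),):
    o=ortho(c,.498,.243,z,half=.08,res=.00025);cv2.imwrite(f"pics/{n}.png",cv2.resize(o[:,:,::-1],(600,600)))
```

```text
[0.49981692 0.24260094 0.20582708] [ 1.20022942e-03  1.56787367e+00 -1.34786511e-04] 2.825 [ 2.41006949e-01  4.71222675e-01  1.53736971e+00 -4.40904532e-05
  1.13000030e+00  2.41875939e-01]
```

View pics/o4.png

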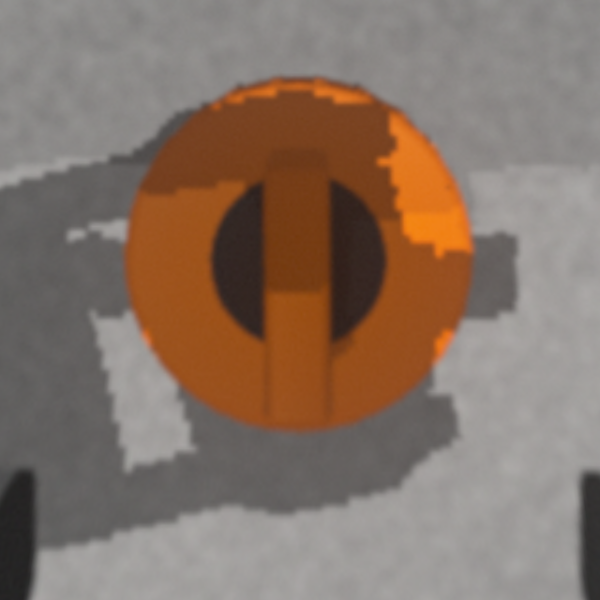

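Refined lid centre is (0.4975, 0.2447), and the bar and rim estimates agree to within 1 mm. I'll descend and grip gently first.

Call:
servo_tool([
  [0,0,0,40,2,-2,1],
  [0,0,0,40,0,0,1],
  [0,0,0,22,0,0,1],
  [0,0,0,0,0,0,0.6],
  [0,0,0,0,0,0,0.3],
  [0,0,0,0,0,0,0.1],
  [0,0,0,0,0,0,0.1],
  [0,0,0,0,0,0,0.1],
], force=60)

```text
t: 3.82
ee_pos: [0.4975, 0.2451, 0.1031]
ee_rot: [0.0, 1.569, 0.0]
contact_force: [-1.2, -0.7, 7.5]
grip_width: 0.198
```

Run:
```python
from h import *
s=arm.sense();print(s["ee_pos"],s["ee_rot"],s["t"],s["grip_width"],s["contact_force"])
c=cap("wrist");cv2.imwrite("pics/d1.png",c["img"][:,:,::-1])
```

```text
[0.49749117 0.24512782 0.10307964] [2.33981032e-04 1.56892991e+00 4.39833375e-04] 3.825 0.19819302025276933 [-1.21915658 -0.70097134  7.49546883]
```

View pics/d1.png

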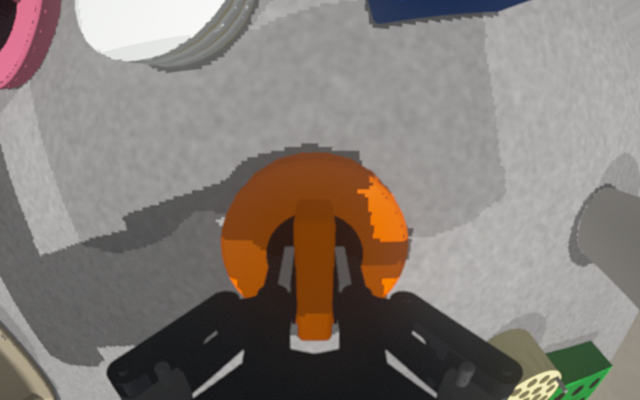

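The bar is pinched: the opening of 0.198 is about 17 mm. Lifting and carrying it high to above the bucket.

Call:
servo_tool([
  [0,0,0,-20,0,0,0.1],
  [0,0,0,-40,0,0,0.1],
  [0,0,0,-50,0,0,0.1],
  [0,0,0,-50,0,0,0.1],
  [0,0,0,-47,-20,0,0.1],
  [0,0,0,0,-40,7,0.1],
  [0,0,0,0,-50,10,0.1],
  [0,0,0,0,-50,10,0.1],
  [0,0,0,0,-50,10,0.1],
  [0,0,0,0,-50,0,0.1],
  [0,0,0,0,-50,0,0.1],
  [0,0,0,0,-50,0,0.1],
], force=90)

```text
t: 5.38
ee_pos: [0.5336, -0.1165, 0.3088]
ee_rot: [0.0, 1.571, 0.0]
contact_force: [0.9, -0.5, -2.8]
grip_width: 0.191
```

Call:
servo_tool([
  [0,0,0,0,-40,0,0.1],
  [0,0,0,0,-30,0,0.1],
  [0,0,0,0,-18,0,0.1],
  [0,0,0,0,0,0,0.1],
  [0,0,0,0,0,0,0.1],
  [0,0,0,0,0,0,0.1],
])

```text
t: 6.12
ee_pos: [0.5341, -0.202, 0.309]
ee_rot: [-0.001, 1.571, 0.001]
contact_force: [0.2, 0.3, -2.6]
grip_width: 0.191
```

Run:
```python
from h import *
s=arm.sense();print(s["ee_pos"],s["ee_rot"],s["t"],s["grip_width"],s["contact_force"],s["joints"])
c=cap("wrist");cv2.imwrite("pics/e1.png",c["img"][:,:,::-1]);np.save("e1.npy",c,allow_pickle=True)
for n in("side","scene"):
    c=cap(n);np.save(f"e_{n}.npy",c,allow_pickle=True)
    x=int(proj(c,[.53,-.2,.2])[0]);y=int(proj(c,[.53,-.2,.2])[1])
    cv2.imwrite(f"pics/e_{n}.png",cv2.resize(c["img"][max(0,y-60):y+60,x-80:x+80,::-1],None,fx=5,fy=5,interpolation=cv2.INTER_CUBIC));print(n,x-80,y-60)
```

```text
[ 0.53414219 -0.20200482  0.30903557] [-9.40812789e-04  1.57070694e+00  1.06860565e-03] 6.125 0.1912355489284775 [ 0.24760493  0.25367152 -2.58586136] [-5.66688311e-01  4.11715351e-01  1.34495402e+00  1.18564297e-04
  1.38489181e+00 -5.67989475e-01]
side 287 92
scene 179 145
```

View pics/e1.png

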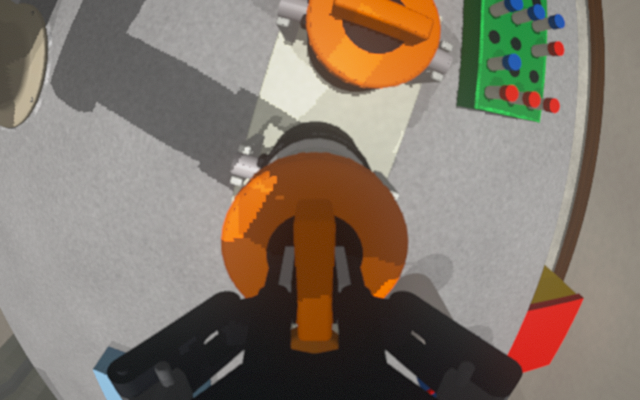

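View pics/e_side.png

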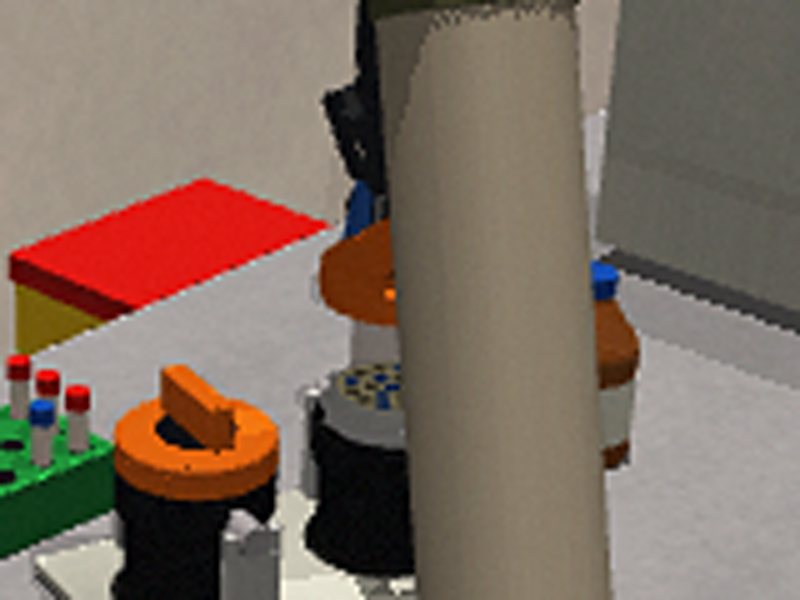

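View pics/e_scene.png

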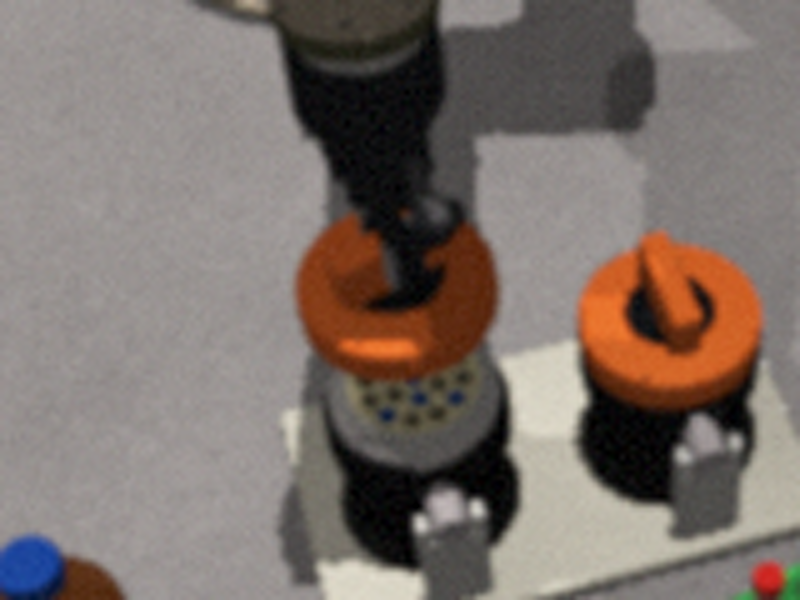

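Call:
servo_tool([
  [0.12,0,0,0,-1,0,0.1],
  [0.16,0,0,15,0,0,0.1],
  [0.16,0,0,15,0,0,0.1],
  [0.16,0,0,10,0,0,0.1],
  [0.16,0,0,0,0,0,0.1],
  [0,0,0,0,0,0,0.1],
  [0,0,0,0,0,0,0.1],
])

```text
t: 7.15
ee_pos: [0.5341, -0.2039, 0.2691]
ee_rot: [0.592, 1.488, -0.592]
contact_force: [-0.5, 0.0, -2.7]
grip_width: 0.194
```

```bash
cat >> h.py <<'E'
def st():
    s=arm.sense();M=R.from_rotvec(s["ee_rot"]).as_matrix()
    print("t",s["t"],"pos",s["ee_pos"].round(4),"grip",round(s["grip_width"],3),"F",s["contact_force"].round(1),"T",s["ft_torque"].round(2))
    z=M[:,2];print(" bar yaw",np.degrees(np.arctan2(z[1],z[0]))+90,"rel",np.degrees(np.arctan2(z[1],z[0]))+90+17.5,"toolx",M[:,0].round(4),"q",s["joints"].round(3))
    T=np.array([.5345,-.2033,s["ee_pos"][2]]);print(" err tool mm",(M.T@(T-s["ee_pos"])*1000).round(1))
E
python3 - <<'E'
from h import *
st()
c=cap("wrist");cv2.imwrite("pics/f1.png",c["img"][:,:,::-1])
E
```

```text
t 7.15 pos [ 0.5341 -0.2039  0.2691] grip 0.194 F [-0.5  0.  -2.7] T [ 0.03 -0.    0.01]
 bar yaw 46.63871429898266 rel 64.13871429898266 toolx [ 3.e-04 -2.e-04 -1.e+00] q [-0.57   0.443  1.405 -0.     1.294  0.187]
 err tool mm [-0.   0.8 -0.1]
```

View pics/f1.png

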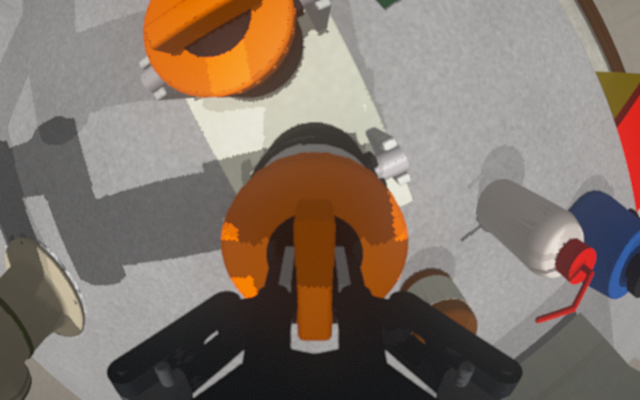

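Call:
servo_tool([
  [0,0,0,15,0.8,0,0.1],
  [0,0,0,14,0,0,0.1],
  [0,0,0,4,0,0,0.1],
  [0,0,0,2,0,0,0.1],
  [0,0,0,0,0,0,0.1],
])

```text
t: 7.82
ee_pos: [0.5346, -0.2035, 0.234]
ee_rot: [0.594, 1.488, -0.594]
contact_force: [-0.0, 0.4, -1.6]
grip_width: 0.187
```

```bash
python3 -c "
from h import *
st()"
```

```text
t 7.825 pos [ 0.5346 -0.2035  0.234 ] grip 0.187 F [-0.   0.4 -1.6] T [-0.03  0.01  0.01]
 bar yaw 46.46069955934279 rel 63.96069955934279 toolx [ 2.e-04 -2.e-04 -1.e+00] q [-0.568  0.475  1.45  -0.     1.215  0.192]
 err tool mm [-0.   0.  -0.2]
```

Call:
servo_tool([
  [0,0,0,1,0,0,0.1],
  [0,0,0,1,0,0,0.1],
  [0,0,0,0,0,0,0.1],
])

```text
t: 8.2
ee_pos: [0.5347, -0.2034, 0.2322]
ee_rot: [0.594, 1.487, -0.594]
contact_force: [0.1, 1.2, -0.3]
grip_width: 0.193
```

```bash
python3 -c "
from h import *
st()"
```

```text
t 8.2 pos [ 0.5347 -0.2034  0.2322] grip 0.193 F [ 0.1  1.2 -0.3] T [ 0.14 -0.01  0.  ]
 bar yaw 46.45861419005343 rel 63.95861419005343 toolx [ 5.e-04 -2.e-04 -1.e+00] q [-0.568  0.477  1.453  0.     1.211  0.192]
 err tool mm [-0.  -0.  -0.2]
```

Call:
servo_tool([
  [0,0,0,1,0,0,0.1],
  [0,0,0,0.5,0,0,0.1],
  [0,0,0,0,0,0,0.1],
])

```text
t: 8.57
ee_pos: [0.5347, -0.2035, 0.232]
ee_rot: [0.594, 1.486, -0.594]
contact_force: [-3.0, 2.1, 10.3]
grip_width: 0.191
```

```bash
python3 -c "
from h import *
st()"
```

```text
t 8.575 pos [ 0.5347 -0.2035  0.232 ] grip 0.191 F [-3.   2.1 10.3] T [0.61 0.72 0.06]
 bar yaw 46.46131377231681 rel 63.96131377231681 toolx [ 1.3e-03 -9.0e-04 -1.0e+00] q [-0.568  0.477  1.453  0.     1.209  0.192]
 err tool mm [-0.  -0.  -0.3]
```

The lid rests on the thread at TCP height 0.232, so its origin is about 12.5 mm above home, as predicted. Next I'll loosen the fingers slightly and check it.

Call:
servo_tool([
  [0,0,0,0,0,0,0.24],
  [0,0,0,0,0,0,0.24],
  [0,0,0,0,0,0,0.24],
])

```text
t: 8.95
ee_pos: [0.5345, -0.2035, 0.2302]
ee_rot: [0.594, 1.488, -0.594]
contact_force: [-0.5, 0.7, -0.1]
grip_width: 0.241
```

Run:
```python
from h import *
st()
c=cap("wrist");cv2.imwrite("pics/g1.png",c["img"][:,:,::-1])
c=cap("side");cv2.imwrite("pics/g1s.png",cv2.resize(c["img"][110:230,300:460,::-1],None,fx=5,fy=5))
c=cap("scene");cv2.imwrite("pics/g1c.png",cv2.resize(c["img"][160:280,190:350,::-1],None,fx=5,fy=5))
```

```text
t 8.95 pos [ 0.5345 -0.2035  0.2302] grip 0.241 F [-0.5  0.7 -0.1] T [-0.05 -0.03  0.01]
 bar yaw 46.45546342412774 rel 63.95546342412774 toolx [-2.e-04  1.e-04 -1.e+00] q [-0.568  0.479  1.455 -0.     1.207  0.192]
 err tool mm [ 0.   0.1 -0.1]
```

View pics/g1.png

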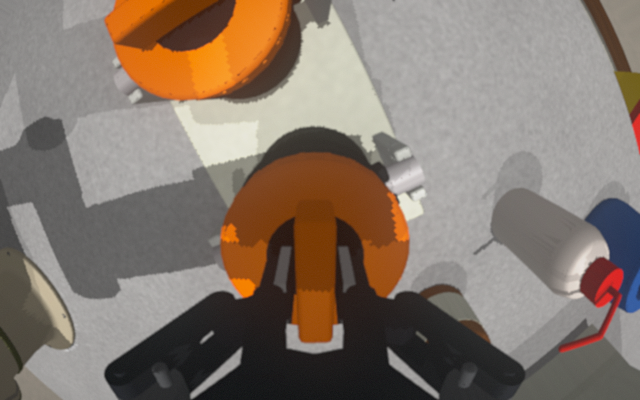

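View pics/g1c.png

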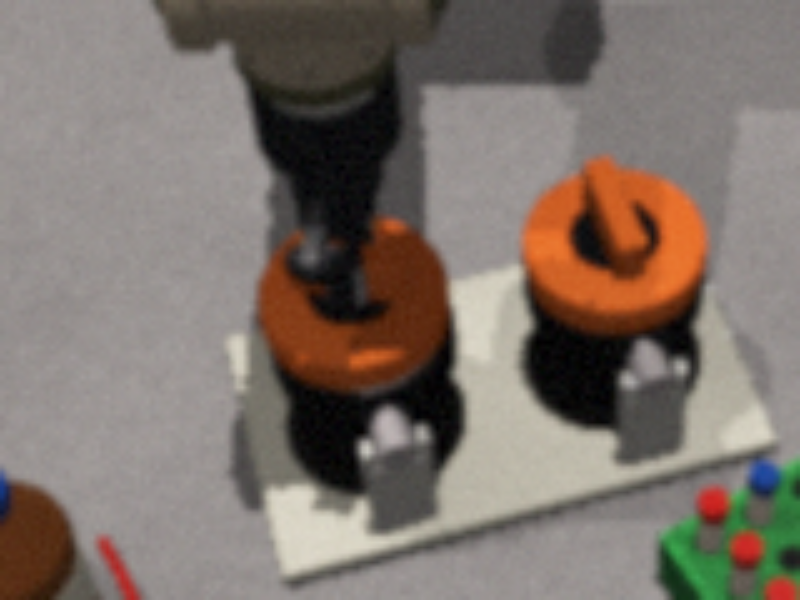

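The lid sits level and centred on the neck. Raising 2 mm for clearance, then turning anticlockwise with the bar loose.

Call:
servo_tool([
  [-0.08,0,0,-2,0,0,0.24],
  [-0.08,0,0,0,0,0,0.24],
  [-0.08,0,0,0,0,0,0.24],
  [-0.08,0,0,0,0,0,0.24],
  [-0.08,0,0,0,0,0,0.24],
  [0,0,0,0,0,0,0.24],
])

```text
t: 9.85
ee_pos: [0.5351, -0.2037, 0.2338]
ee_rot: [0.281, 1.549, -0.283]
contact_force: [0.3, 1.1, 8.7]
grip_width: 0.244
```

Run:
```python
from h import *
st()
c=cap("wrist");cv2.imwrite("pics/h1.png",c["img"][:,:,::-1])
```

```text
t 9.85 pos [ 0.5351 -0.2037  0.2338] grip 0.244 F [0.3 1.1 8.7] T [ 0.07  0.02 -0.22]
 bar yaw 69.38462872065564 rel 86.88462872065564 toolx [ 0.0028 -0.0014 -1.    ] q [-0.568  0.476  1.451  0.     1.212 -0.209]
 err tool mm [-0.   0.2 -0.7]
```

View pics/h1.png

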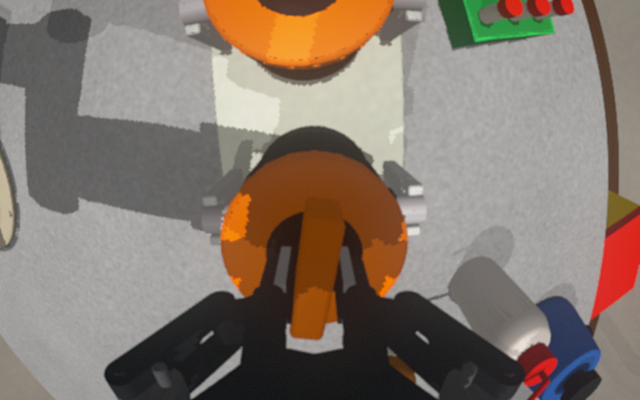

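The bar lags the fingers by about 8°, so the lid is at about 61° and climbing. Continuing towards the drop.

Call:
servo_tool([
  [-0.06,0,0,-1,0,0,0.24],
  [-0.06,0,0,0,0,0,0.24],
  [-0.06,0,0,0,0,0,0.24],
  [0,0,0,0,0,0,0.24],
])

```text
t: 10.4
ee_pos: [0.5345, -0.2034, 0.2335]
ee_rot: [0.142, 1.566, -0.142]
contact_force: [-1.7, 0.3, 1.2]
grip_width: 0.244
```

Run:
```python
from h import *
st()
c=cap("wrist");cv2.imwrite("pics/h2.png",c["img"][:,:,::-1])
c=cap("scene");cv2.imwrite("pics/h2c.png",cv2.resize(c["img"][160:280,190:350,::-1],None,fx=5,fy=5))
```

```text
t 10.4 pos [ 0.5345 -0.2034  0.2335] grip 0.244 F [-1.7  0.3  1.2] T [ 0.04  0.18 -0.12]
 bar yaw 79.65160714708134 rel 97.15160714708134 toolx [-1.e-04  1.e-04 -1.e+00] q [-0.568  0.476  1.451  0.     1.214 -0.388]
 err tool mm [ 0.   0.1 -0.1]
```

View pics/h2.png

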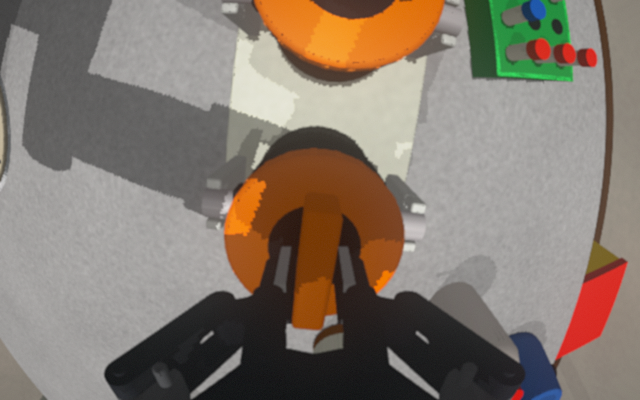

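View pics/h2c.png

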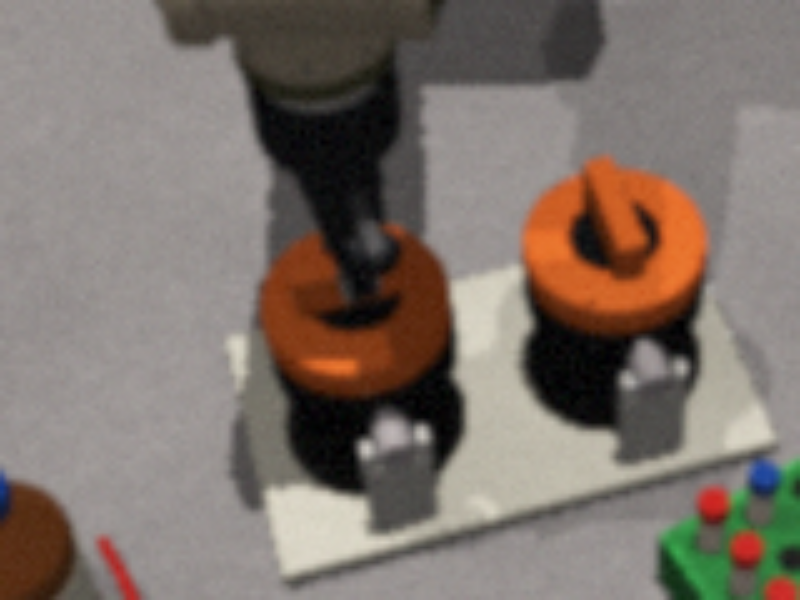

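```bash
cat >> h.py <<'E'
def lidz(c,x=.5345,y=-.2033):
    # lid outer width vs plane height: find z at which orange/rectified disc has 108 mm width
    for z in np.arange(.136,.162,.002):
        o=ortho(c,x,y,z,half=.065,res=.00025);m=cv2.inRange(cv2.cvtColor(o,cv2.COLOR_RGB2HSV),(3,150,40),(18,255,255))
        r=[np.ptp(np.where(m[i])[0]) for i in range(0,240,4) if m[i].any()]
        ys=np.where(m.any(1))[0]
        print(round(z,4),"maxwidth",max(r)*.25,"ytop",y-(ys[0]-260)*.00025)
E
python3 - <<'E'
from h import *
c=cap("wrist");o=ortho(c,.5345,-.2033,.146,half=.075,res=.00025)
cv2.imwrite("pics/i1.png",o[:,:,::-1]);lidz(c)
E
```

```text
0.136 maxwidth 108.25 ytop -0.14880000000000002
0.138 maxwidth 107.25 ytop -0.14830000000000002
0.14 maxwidth 106.25 ytop -0.14805000000000001
0.142 maxwidth 105.25 ytop -0.14780000000000001
0.144 maxwidth 104.0 ytop -0.14755000000000001
0.146 maxwidth 102.75 ytop -0.14705000000000001
0.148 maxwidth 101.75 ytop -0.1468
0.15 maxwidth 100.75 ytop -0.14655
0.152 maxwidth 99.5 ytop -0.14605
0.154 maxwidth 98.25 ytop -0.1458
0.156 maxwidth 97.0 ytop -0.14555
0.158 maxwidth 96.0 ytop -0.1453
0.16 maxwidth 94.75 ytop -0.1448
```

View pics/i1.png

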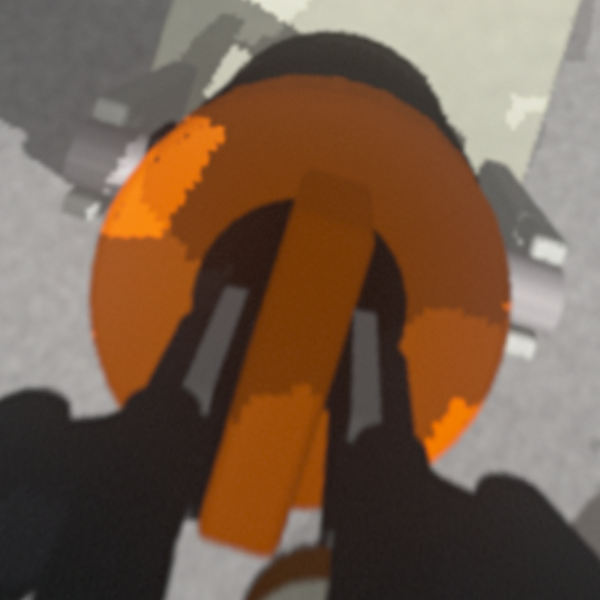

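The lid has dropped: it looks about 7 mm further from the camera, and its bar is at about 74°, past the 66.5° drop angle. Following it down 8 mm, then turning clockwise while still loose.

Call:
servo_tool([
  [0,0,0,5,0,0,0.24],
  [0.05,0,0,3,0,0,0.24],
  [0.1,0,0,0,0,0,0.24],
  [0.1,0,0,0,0,0,0.24],
  [0.1,0,0,0,0,0,0.24],
  [0,0,0,0,0,0,0.24],
])

```text
t: 11.3
ee_pos: [0.5345, -0.2034, 0.2248]
ee_rot: [0.415, 1.531, -0.415]
contact_force: [-0.5, 0.0, -0.1]
grip_width: 0.242
```

Run:
```python
from h import *
st()
c=cap("wrist");o=ortho(c,.5345,-.2033,.146,half=.075,res=.00025)
cv2.imwrite("pics/i2.png",o[:,:,::-1])
```

```text
t 11.3 pos [ 0.5345 -0.2034  0.2248] grip 0.242 F [-0.5  0.  -0.1] T [-0.01  0.02  0.04]
 bar yaw 59.669781947824774 rel 77.16978194782477 toolx [-3.e-04  3.e-04 -1.e+00] q [-0.568  0.485  1.461  0.     1.196 -0.039]
 err tool mm [ 0.   0.1 -0.1]
```

View pics/i2.png

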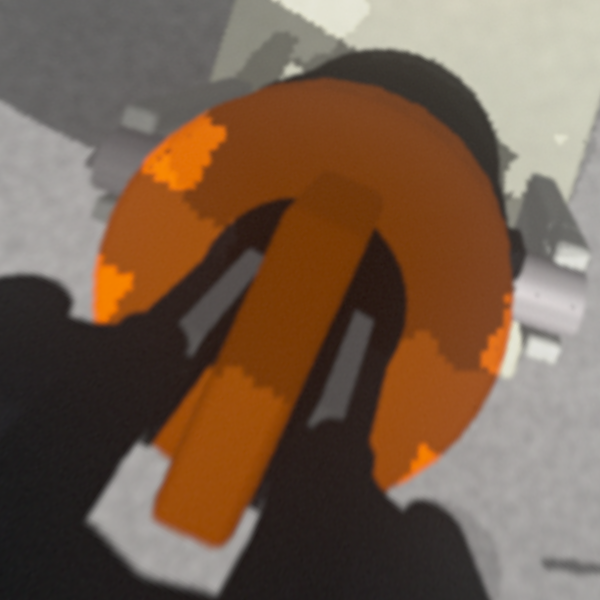

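The bar now follows clockwise (74° to 65°) with no load. Continuing.

Call:
servo_tool([
  [0.12,0,0,0,0,0,0.24],
  [0.12,0,0,0.5,0,0,0.24],
  [0.12,0,0,0.5,0,0,0.24],
  [0.12,0,0,0.5,0,0,0.24],
  [0.12,0,0,0.5,0,0,0.24],
  [0.12,0,0,0.5,0,0,0.24],
  [0.12,0,0,0.5,0,0,0.24],
  [0.12,0,0,0,0,0,0.24],
  [0,0,0,0,0,0,0.24],
])

```text
t: 12.48
ee_pos: [0.5346, -0.2034, 0.2222]
ee_rot: [1.148, 1.248, -1.148]
contact_force: [0.0, 0.3, -0.0]
grip_width: 0.237
```

Run:
```python
from h import *
st()
c=cap("wrist");o=ortho(c,.5345,-.2033,.141,half=.075,res=.00025)
cv2.imwrite("pics/i3.png",o[:,:,::-1])
```

```text
t 12.475 pos [ 0.5346 -0.2034  0.2222] grip 0.237 F [ 0.   0.3 -0. ] T [ 0.05 -0.02 -0.02]
 bar yaw 4.771711365608155 rel 22.271711365608155 toolx [-1.e-04  1.e-04 -1.e+00] q [-0.568  0.488  1.465  0.     1.189  0.919]
 err tool mm [ 0.  -0.  -0.1]
```

View pics/i3.png

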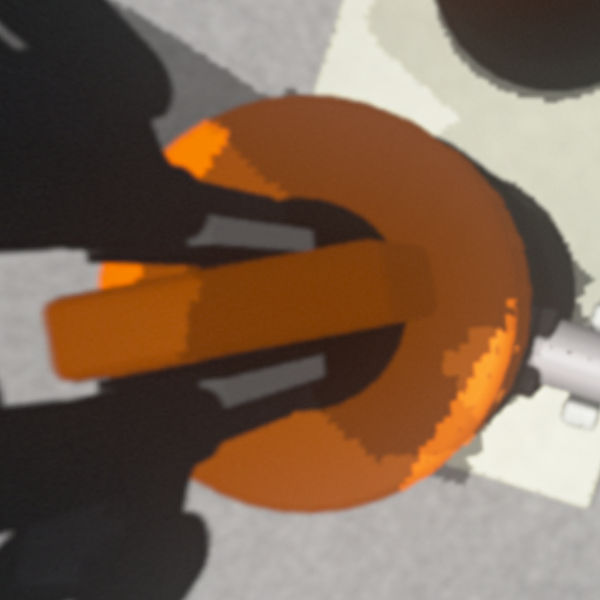

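Call:
servo_tool([
  [0.1,0,0,0.5,0,0,0.24],
  [0.1,0,0,0.5,0,0,0.24],
  [0.05,0,0,0.5,0,0,0.24],
  [0,0,0,0,0,0,0.24],
  [0,0,0,0,0,0,0.1],
  [0,0,0,0,0,0,0.1],
  [0,0,0,0,0,0,0.1],
], force=120)

```text
t: 13.4
ee_pos: [0.5351, -0.2038, 0.2227]
ee_rot: [1.33, 1.123, -1.328]
contact_force: [-1.1, 0.2, 8.9]
grip_width: 0.185
```

Run:
```python
from h import *
st()
c=cap("wrist");o=ortho(c,.5345,-.2033,.141,half=.075,res=.00025)
cv2.imwrite("pics/i4.png",o[:,:,::-1])
```

```text
t 13.4 pos [ 0.5351 -0.2038  0.2227] grip 0.185 F [-1.1  0.2  8.9] T [0.06 0.13 0.04]
 bar yaw -9.486129537819963 rel 8.013870462180037 toolx [ 0.0031 -0.0021 -1.    ] q [-0.568  0.487  1.464 -0.     1.187  1.168]
 err tool mm [-0.  -0.7 -0.4]
```

View pics/i4.png

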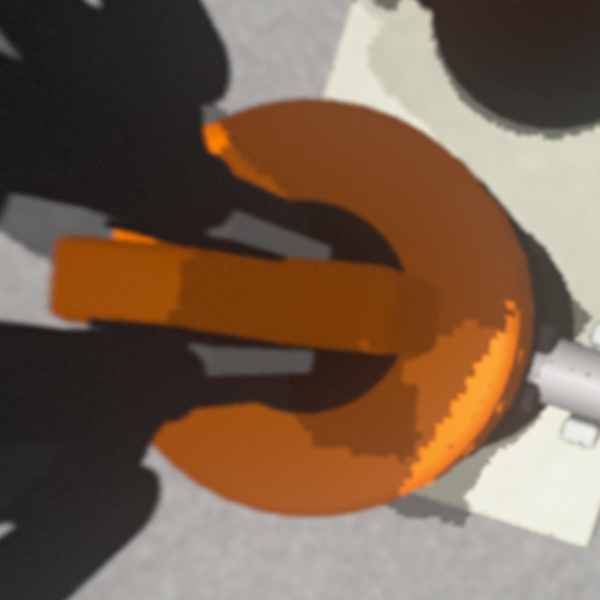

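Call:
servo_tool([
  [0.04,0,0,0.5,0,0,0.1],
  [0.04,0,0,0.3,0,0,0.1],
  [0.04,0,0,0.3,0,0,0.1],
  [0,0,0,0,0,0,0.1],
])

```text
t: 13.95
ee_pos: [0.5353, -0.2036, 0.2227]
ee_rot: [1.414, 1.057, -1.412]
contact_force: [-4.4, 3.0, 17.8]
grip_width: 0.187
```

Run:
```python
from h import *
st()
c=cap("wrist");o=ortho(c,.5345,-.2033,.141,half=.075,res=.00025)
cv2.imwrite("pics/i5.png",o[:,:,::-1])
```

```text
t 13.95 pos [ 0.5353 -0.2036  0.2227] grip 0.187 F [-4.4  3.  17.8] T [0.4  0.61 1.69]
 bar yaw -16.169246055577815 rel 1.3307539444221845 toolx [ 0.0035 -0.0034 -1.    ] q [-5.680e-01  4.870e-01  1.464e+00 -1.000e-03  1.186e+00  1.286e+00]
 err tool mm [-0.  -0.8 -0.1]
```

View pics/i5.png

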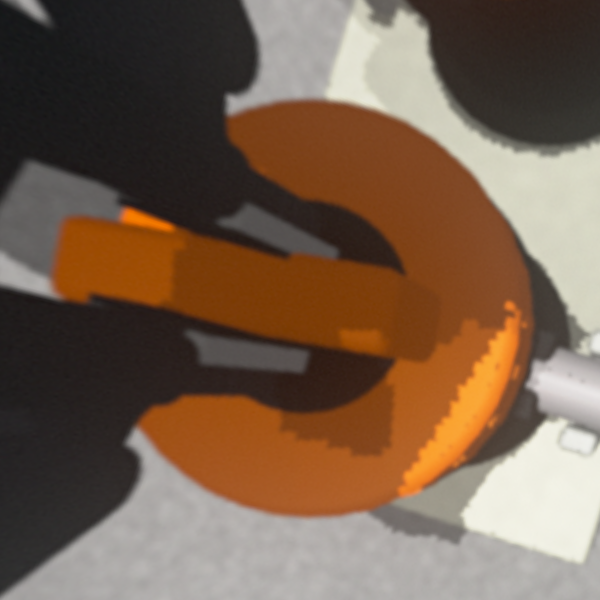

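The lid is wedging: 1.7 N m so far. Tightening further in small steps, and raising slightly to ease the downward push.

Call:
servo_tool([
  [0.04,0,0,0,0,0,0.1],
  [0.04,0,0,0,0,0,0.1],
  [0,0,0,0,0,0,0.1],
])

```text
t: 14.38
ee_pos: [0.5352, -0.2036, 0.2227]
ee_rot: [1.468, 1.012, -1.467]
contact_force: [-3.6, 2.1, 17.4]
grip_width: 0.186
```

Run:
```python
from h import *
st()
```

```text
t 14.375 pos [ 0.5352 -0.2036  0.2227] grip 0.186 F [-3.6  2.1 17.4] T [0.36 0.69 3.03]
 bar yaw -20.586200293669833 rel -3.086200293669833 toolx [ 0.003  -0.0041 -1.    ] q [-0.567  0.487  1.464 -0.002  1.186  1.364]
 err tool mm [-0.  -0.8  0. ]
```

Call:
servo_tool([
  [0.04,0,0,0,0,0,0.1],
  [0,0,0,0,0,0,0.1],
  [0,0,0,0,0,0,0.1],
])

```text
t: 14.75
ee_pos: [0.5352, -0.2035, 0.2227]
ee_rot: [1.494, 0.989, -1.495]
contact_force: [-2.9, 1.3, 18.0]
grip_width: 0.191
```

Run:
```python
from h import *
st()
c=cap("wrist");o=ortho(c,.5345,-.2033,.141,half=.075,res=.00025)
cv2.imwrite("pics/i6.png",o[:,:,::-1])
```

```text
t 14.75 pos [ 0.5352 -0.2035  0.2227] grip 0.191 F [-2.9  1.3 18. ] T [0.35 0.65 3.62]
 bar yaw -22.77842667831601 rel -5.278426678316009 toolx [ 0.0028 -0.0044 -1.    ] q [-0.567  0.487  1.464 -0.002  1.186  1.402]
 err tool mm [-0.  -0.8  0.1]
```

View pics/i6.png

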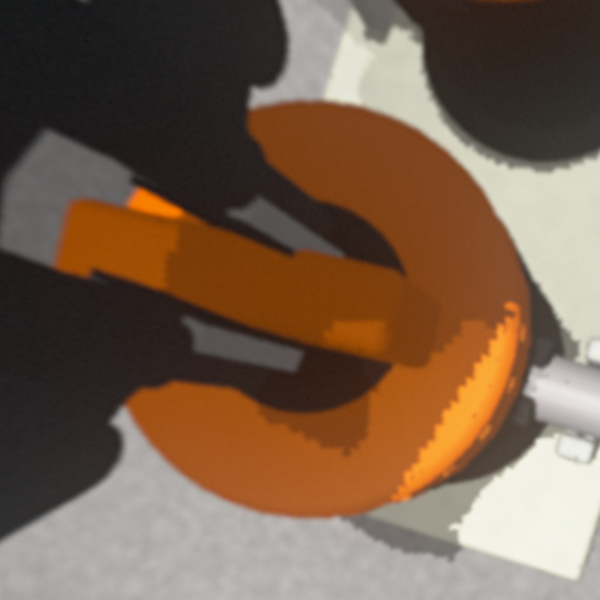

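Torque is 3.6 N m, inside the tight range, with the bar near the pin direction. Releasing and rising straight up.

Call:
servo_tool([
  [0,0,0,0,0,0,0.4],
  [0,0,0,0,0,0,0.6],
  [0,0,0,0,0,0,0.6],
  [0,0,0,-20,0,0,0.6],
  [0,0,0,-40,0,0,0.6],
  [0,0,0,-40,0,0,0.6],
  [0,0,0,0,0,0,0.6],
])

```text
t: 15.68
ee_pos: [0.5351, -0.2038, 0.3227]
ee_rot: [1.504, 0.982, -1.5]
contact_force: [-0.4, 0.1, 0.0]
grip_width: 0.602
```

Run:
```python
from h import *
st()
c=cap("wrist");cv2.imwrite("pics/j1.png",c["img"][:,:,::-1]);np.save("j1.npy",c,allow_pickle=True);print(c["rvec"])
o=ortho(c,.5345,-.2033,.172,half=.075,res=.00025);cv2.imwrite("pics/j1o.png",o[:,:,::-1])
c=cap("scene");cv2.imwrite("pics/j1c.png",cv2.resize(c["img"][160:280,190:350,::-1],None,fx=5,fy=5))
```

```text
t 15.675 pos [ 0.5351 -0.2038  0.3227] grip 0.602 F [-0.4  0.1  0. ] T [0.06 0.03 0.01]
 bar yaw -23.419358006671587 rel -5.919358006671587 toolx [ 0.0048 -0.003  -1.    ] q [-0.568  0.405  1.32   0.     1.411  1.411]
 err tool mm [-0.  -0.7 -0.2]
[-1.61034228  2.45398107  0.40428898]
```

View pics/j1.png

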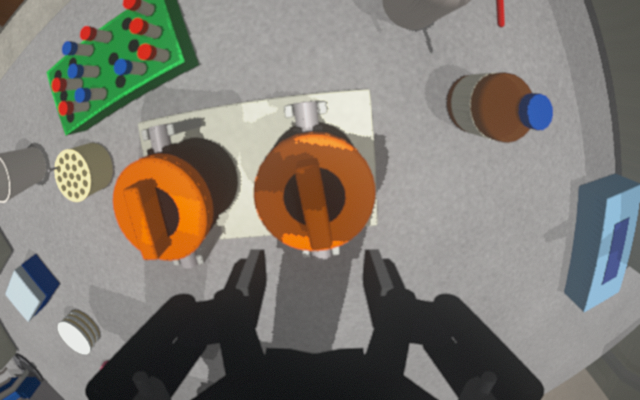

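View pics/j1o.png

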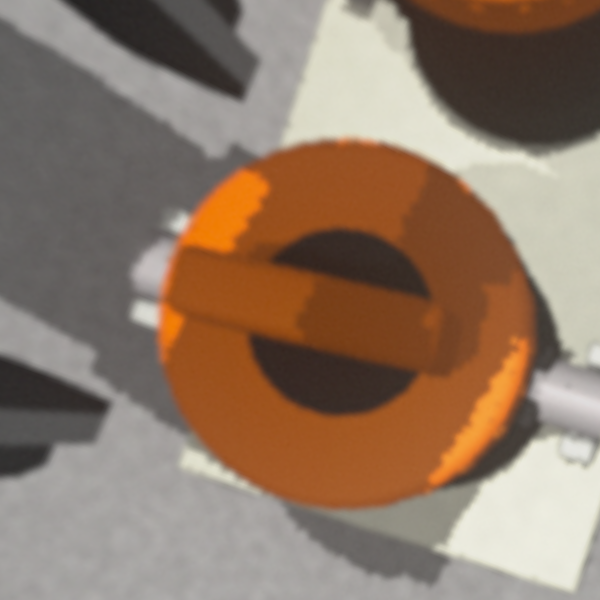

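View pics/j1c.png

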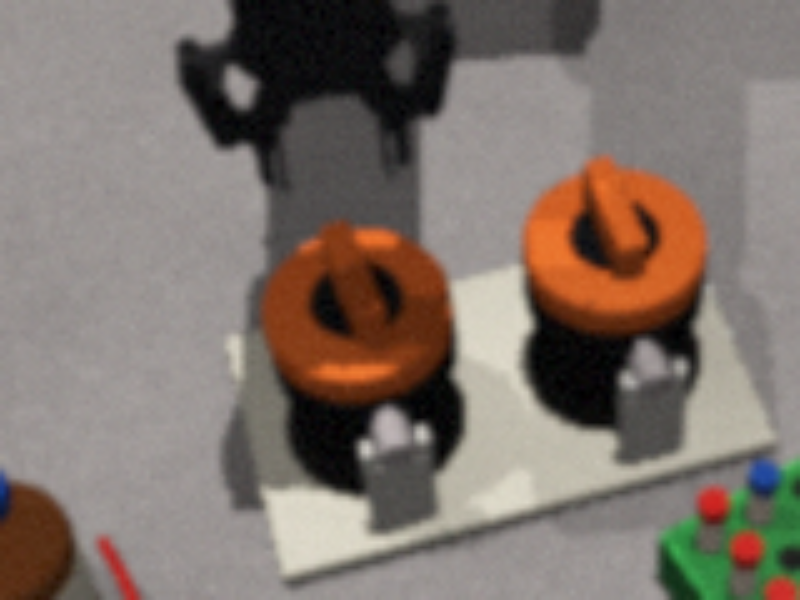

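The bar is 5–6° short of exactly parallel to the pins, clamped at 3.6 N m, and it sits at the same height as the twin's lid. The gripper is clear and reads no contact force. Handing in.

```bash
python3 -c "
from h import *
st();print(arm.hand_in())"
```

```text
t 15.775 pos [ 0.5344 -0.2034  0.3192] grip 0.597 F [-0.5 -0.3  0.1] T [ 0.02 -0.01  0.01]
 bar yaw -23.4324604861862 rel -5.932460486186201 toolx [-6.e-04  5.e-04 -1.e+00] q [-0.569  0.408  1.325  0.     1.41   1.411]
 err tool mm [ 0.   0.  -0.1]
the job is handed in; nothing more can be done
None
```

The lid is screwed onto the open bucket and released. I handed the job in at about 15.8 s of the 54 s allowed; it reports no verdict.

**What I did:** I picked up the loose orange lid by its bar and set it on the thread with its origin about 12.5 mm above home. I turned it anticlockwise with the fingers loose until it dropped, about 7 mm by the wrist camera against the 9 mm stated. I then screwed it clockwise, gripped the bar firmly and tightened it to 3.6 N m, at which point the bar was just starting to slip in the fingers.

**Last checks:**
- **Lid:** It looks level, at the same height as the lid on the twin bucket, and centred within the roughly 2 mm camera accuracy.
- **Bar angle:** The bar is 5–6° short of parallel to the trunnion pins, inside the 14° limit.
- **Robot:** The gripper is about 0.1 m above the lid and reads almost no contact force. I saw no bystander moved in the pictures, though I did not measure their positions.

**What disagreed:**
- **Finger and bar angles:** While tightening, the fingers led the bar by several degrees because the pads gave under load. I took the final bar angle from the images rather than from the tool angle.
- **Torque:** The bar angle and the stated 0.5 N m per degree suggest about 2.3 N m, not the 3.6 N m measured at the wrist. Both are within the 2 to 6 N m range.

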